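# Change the wheel on a stub axle

## Task

Change the wheel on the stub axle: lift the worn dark wheel off and put it in the green scrap bin, then build the axle up again with the new red wheel (hub boss upward), the brass spacer ring, the black clamp collar and last the yellow dust cap over the collar, each pushed fully down and lying flat. Leave the blue wheel, the mug and the grease tin where they stand.

Things in the scene. Friction and masses are not known exactly. Their poses are not given: they have to be found in the camera images.
- axle_plate: Fixed grey steel mounting plate, 130 x 130 x 10 mm, lying on the bench with a hexagon bolt head (17 mm high above the bench) near each corner. Origin: centre of its underside, on the axis of the axle; z up. In its middle stands a round shoulder 46 mm across with its flat top 24 mm above the bench, and on that an upright steel axle 18 mm in diameter whose end is 100 mm above the bench; its last 12 mm taper to 9 mm. At the start the worn wheel sits on it.
- scrap_bin: Fixed green open-topped scrap bin, 190 x 190 mm outside, 70 mm high, walls and floor 5 mm, empty. Origin: centre of its underside; x and y along its sides.
- old_wheel: Worn wheel with a dark brown-black chipped tyre and rusty hub, sitting loose on the axle, underside on the shoulder. Tyre 96 mm across and 26 mm thick; on top a round hub boss 42 mm across stands 18 mm above the tyre (44 mm over all). Bore 24 mm right through. Origin: centre of its flat underside; z up along its axis. 0.36 kg. Can be gripped by the boss.
- red_wheel: New wheel with a bright red tyre, white web and aluminium hub, lying flat on the bench, boss upward. Tyre 100 mm across and 26 mm thick; hub boss 42 mm across stands 18 mm above the tyre (44 mm over all). Bore 24 mm right through. Origin: centre of its flat underside; z up along its axis. 0.4 kg. Seated, its underside rests on the shoulder, 24 mm above the bench.
- spacer: Brass spacer ring, 56 mm outside, 24 mm bore, 12 mm thick, lying flat on the bench. Origin: centre of its underside; z along its axis. 0.19 kg. Seated on the red wheel's boss its underside is 68 mm above the bench.
- collar: Black steel clamp collar with a bright slit, 36 mm outside, 24 mm bore, 14 mm thick, lying flat on the bench. Origin: centre of its underside; z along its axis. 0.08 kg. Seated on the spacer its underside is 80 mm above the bench.
- cap: Yellow plastic dust cap: a cup lying mouth down on the bench, 54 mm outside, about 47 mm inside, 26 mm high, inner depth 22 mm, closed flat top. Origin: centre of the plane of its mouth (lower rim); z up out of its closed top. 0.05 kg. It goes over the collar and the axle's end until its rim rests on the spacer, 80 mm above the bench.
- blue_wheel: Bystander: a wheel of the red one's shape and size but with a blue tyre, lying on the bench. Leave it. Origin: centre of its underside.
- mug: Bystander: white mug, 76 mm across, 85 mm high, its handle sticking out 37 mm to its +y. Leave it. Origin: centre of its underside.
- grease_tin: Bystander: closed tin, brown with a white band and bright lid, 75 mm across, 55 mm high. Leave it. Origin: centre of its underside.
Not all that is in view belongs to the job. Of the things that look like the spacer, the smallest one is meant.

How it is judged:
By the outcome, as a careful person would: the job done as asked, in the order asked, and still so for the second after the job is handed in, with the robot touching nothing.
It also fails if it takes over 120 s, if anything falls off the work surface, if the arm or the gripper's body presses on something with over 40 N, if the wrist force passes 120 N, or if a joint passes its speed limit or range.

## Robot

A 6-joint arm with a two-finger parallel gripper is mounted at the origin on the work surface. World frame = base frame: x ahead of the robot, y to its left, z up, the work surface at z = 0. Lengths are in m, angles in rad, forces in N, time in s.
With the tool pointing down it reaches from about 0.4 to 0.825 m from the base axis. Payload 7 kg.
Tool frame: the origin (TCP) lies on the front face of the gripper's body, between the roots of the fingers; the fingertips stand 66 mm ahead of it and the grasp point (between the pads) lies 47 mm ahead of it; z points along the fingers, y is the line along which they close (so a half turn about z gives the same grasp; the last joint's range is limited). The gripper opens to 88 mm and grips with 3 to 60 N. Pads are 19 mm wide; open, the fingers measure 130 mm over their backs; the gripper's body (78 mm by 193 mm) begins 47 mm behind the grasp point.
Start: joints at [-0.82, 0.359, 0.012, 0, -1.224, -0.288], TCP at [0.301, -0.604, 0.292] pointing down, gripper open.
Joint ranges: [-3.07, 3.07], [-1.43, 2.12], [-1.02, 1.25], [-3.03, 1.67], [-3.05, -0], [-3.03, 3.03]. Speed limits (rad/s): [2.39, 2.39, 3.01, 3.14, 3.14, 3.14].

## Interface

Orientations are given as [roll, pitch, yaw] about the fixed x, y, z axes, in that order (R = Rz(yaw) Ry(pitch) Rx(roll)).
In Python, from bench import ctrl gives the robot as it stands.
- The arm moves only by the shell command python3 -m creep 'ROWS' [FORCE]. ROWS is JSON, a list that holds one entry, the list of rows, each a list of 5 numbers: the opening in per cent of the stroke, from 0 (shut) to 100 (fully open), then the shift along the tool's x, y, z in mm, then the turn about the tool's z in degrees. In form: [[[hand, tx, ty, tz, spin], ...]]. A call has 1 to 8 rows; each row shifts and turns the commanded pose from where the row before left it, along the tool's axes as they then stand; what a row does not reach is not made up. A row lasts 1/12 s, in which the tool goes at most 41.7 mm and 7.16 degrees, less where a joint would pass 70% of its speed; a pose out of reach is approached as far as the arm can. A call is refused whole if a number of a shift passes 41.7 or a number of a turn 7.16, either way. A call with a gripper value outside its range is refused whole. The fingers move at their own pace and stop on an object; FORCE is the grip in N (left out, the last holds). Time passes only in rows, so rows that do not move let the fingers close. It gives the time, the measured TCP pose, the force, the opening and the grip force at its end, in the units of the state.
- ctrl.read_state(): the state, without advancing time (a new reading comes with each control period).
- ctrl.read_camera(name): name is "side" or "top" or "wrist"; returns the picture (400x640x3 uint8, red, green, blue); there is no depth.
- ctrl.camera_params(name): a dict with "fovy" (degrees; the focal length in pixels is half the picture's height over the tangent of half this angle, whatever the lens; pixels are square), "cx", "cy" (the principal point, pixels), "rvec" (rotation vector, rad) and "tvec" (3), from world to camera coordinates, as OpenCV has them. Camera axes: x right, y down, z forward; pixel columns grow to the right and rows downward; lengths in m; the calibration is good to about 2 mm. The wrist camera is an equidistant fisheye: a pixel r from the principal point sees the ray r / f radians off the axis. A picture is of the moment at which its call begins: read the wrist's pose just before it. camera_params takes no time and is no camera call; for the wrist camera it gives the pose at the moment of the call.
- ctrl.finish_job(): hands the job in; it is judged then, once.
The state is a dict: "time": time; "joint_pos": joint angles; "dq": joint speeds; "effort": joint torques, N m; "eef_pos": TCP position; "orientation": TCP orientation; "ft_force": force on the tool from outside, world axes, zero at the start; "moment": the same for the moment, N m; "grip_width": opening from 0.0 (shut) to 1.0 (fully open); "grip_force": force on a finger pad.
Only numpy, scipy, OpenCV 4.12 (cv2) and the standard library are available. Lean on these libraries where they do the work, as an engineer would, in place of code of your own. Each camera call takes 0.05 s, during which the arm holds its last target. There are 200 camera calls.

## Working session

There is one attempt and no reset: what is moved stays moved. The work goes in short steps, Python scripts to look and compute and a shell command to move; the robot and the scene stay as the last step left them, time stands still between calls to the robot, and variables do not carry over. Pictures are saved under pics/ and viewed, at most 14 in all, crops included, and the job is handed in when it is done.

```bash
ls; mkdir -p pics; cat > h.py <<'E'
import numpy as np, cv2, json
from bench import ctrl
def snap(n,f=None):
    p=ctrl.camera_params(n); im=ctrl.read_camera(n)
    if f: cv2.imwrite(f'pics/{f}.png',im[:,:,::-1])
    return im,p
def ray(p,u,v):
    f=200/np.tan(np.radians(p['fovy'])/2)
    return f
def cast(p,u,v,z,fish=False):
    f=200/np.tan(np.radians(p['fovy'])/2); x=(u-p['cx'])/f; y=(v-p['cy'])/f
    if fish:
        r=np.hypot(x,y)+1e-9; d=np.array([x/r*np.sin(r),y/r*np.sin(r),np.cos(r)])
    else: d=np.array([x,y,1.])
    R=cv2.Rodrigues(np.array(p['rvec'],float))[0]; t=np.array(p['tvec'],float)
    o=-R.T@t; d=R.T@d
    return o+d*(z-o[2])/d[2]
E
python3 - <<'E'
from h import *
for n in('top','side','wrist'):
    im,p=snap(n,n+'0'); print(n,p)
print(ctrl.read_state())
E
```

```text
pics
top {'fovy': 52.27787459620341, 'cx': 318.36603962345185, 'cy': 192.7973778742905, 'rvec': array([ 2.16301402, -2.13459016,  0.21221162]), 'tvec': array([-0.01399417,  0.49980232,  0.80040085])}
side {'fovy': 57.77576751890244, 'cx': 323.9195034488333, 'cy': 199.51466982604913, 'rvec': array([ 0.55124191, -2.49464092,  1.41027086]), 'tvec': array([0.43463261, 0.1279255 , 0.54594561])}
wrist {'fovy': 65.70646984690485, 'cx': 318.77516308075593, 'cy': 199.64860114437334, 'rvec': array([-1.57259329, -2.53782059, -0.33482693]), 'tvec': array([ 0.67494757, -0.03268462,  0.38849751])}
{'time': 0.15, 'joint_pos': array([-8.19928223e-01,  3.59225988e-01,  1.13026877e-02, -2.58094273e-04,
       -1.22408182e+00, -2.88090560e-01]), 'dq': array([ 0.00220699, -0.00145709,  0.0026694 , -0.00107187,  0.00073943,
       -0.00058629]), 'effort': array([-1.30110886e-03, -5.83276713e+01,  2.93289238e+01,  7.00114265e+00,
        8.80840758e-03, -1.12851917e-04]), 'eef_pos': array([ 0.30120767, -0.60376963,  0.2914494 ]), 'orientation': array([ 3.14036472e+00, -1.10818547e-04, -2.67890289e+00]), 'ft_force': array([-0.30045721,  0.39265386,  0.65650669]), 'moment': array([-0.02136201,  0.04055416,  0.0436541 ]), 'grip_force': 0.0, 'grip_width': 1.0007034653521898}
```

View pics/top0.png

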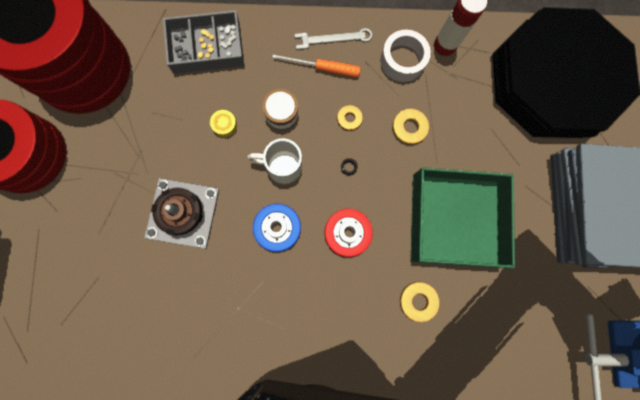

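View pics/side0.png

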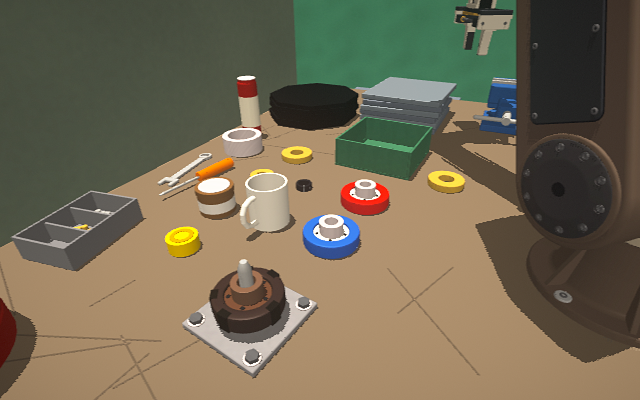

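Top view: old wheel on the plate (181,213), blue wheel (277,228), red wheel (349,232), bin (464,218), mug (282,160), tin (281,108), cap (222,123) and collar (349,167). The spacer candidates are rings at (350,117), (411,126) and (420,301). The one at (350,117) looks smallest. I'll measure all three and confirm in a crop.

```bash
python3 - <<'E'
from h import *
im=cv2.imread('pics/top0.png'); p=ctrl.camera_params('top'); hsv=cv2.cvtColor(im,cv2.COLOR_BGR2HSV)
def blobs(lo,hi,z,name,amin=60,amax=9000):
    m=cv2.inRange(hsv,lo,hi); cs,_=cv2.findContours(m,cv2.RETR_EXTERNAL,cv2.CHAIN_APPROX_NONE)
    for c in cs:
        a=cv2.contourArea(c)
        if amin<a<amax:
            (u,v),r=cv2.minEnclosingCircle(c); q=cast(p,u,v,z)
            w=2*np.mean(np.linalg.norm(np.array([cast(p,*x[0],z)[:2] for x in c])-q[:2],axis=1))
            print(name,(round(u),round(v)),q.round(3)[:2],'dia mm',round(w*1000))
blobs((20,80,120),(26,200,255),.012,'ring')
blobs((27,180,100),(33,255,255),.026,'cap')
blobs((0,200,120),(5,255,255),.02,'red',500,3000)
blobs((100,150,60),(125,255,255),.02,'blue',500,3000)
for n,u,v,z in(('plate',181,213,.01),('collar',349,167,.014),('bin',464,218,.07),('boss',174,211,.07),('mug',284,160,.085),('tin',281,106,.055),('red',349,232,.044)): print(n,cast(p,u,v,z).round(3))
for u,v in((159,180),(217,187),(204,247),(146,239)): print('c',cast(p,u,v,.01).round(3))
c=im[90:190,300:450]; cv2.imwrite('pics/c1.png',cv2.resize(c,None,fx=5,fy=5,interpolation=2))
E
```

```text
ring (420, 302) [ 0.281 -0.22 ] dia mm 77
ring (222, 122) [0.659 0.204] dia mm 38
ring (411, 125) [ 0.66  -0.211] dia mm 77
ring (349, 117) [ 0.675 -0.075] dia mm 54
red (3, 140) [0.605 0.66 ] dia mm 124
red (40, 34) [0.852 0.612] dia mm 150
blue (276, 228) [0.429 0.079] dia mm 96
plate [0.458 0.28  0.01 ]
collar [ 0.562 -0.074  0.014]
bin [ 0.449 -0.298  0.07 ]
boss [0.455 0.276 0.07 ]
mug [0.557 0.063 0.085]
tin [0.681 0.074 0.055]
red [ 0.42  -0.07   0.044]
c [0.527 0.331 0.01 ]
c [0.514 0.208 0.01 ]
c [0.387 0.228 0.01 ]
c [0.402 0.349 0.01 ]
```

View pics/c1.png

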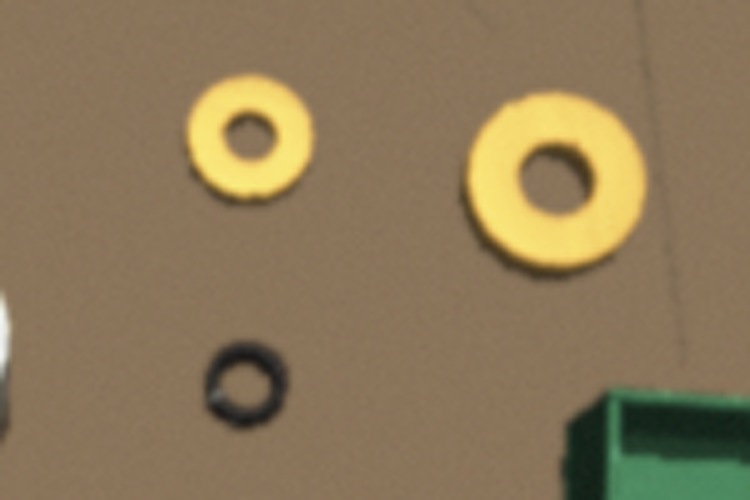

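The spacer is the ring at (349,117): its measured diameter of 54 mm fits 56, while the other two come out at 77 mm. I'll turn the tool to yaw -90°, so tool x = -Y, y = -X and z = down, and head for the axle.

```bash
cat > to.py <<'E'
import sys; from h import *
# usage: to.py X Y Z : shift in tool mm from measured pose
s=ctrl.read_state(); 
from scipy.spatial.transform import Rotation as Q
R=Q.from_euler('xyz',s['orientation']).as_matrix(); t=np.array([float(a) for a in sys.argv[1:4]])
print('t',round(s['time'],2),'pos',s['eef_pos'].round(4),'yaw',np.degrees(s['orientation']).round(2),'shift',(R.T@(t-s['eef_pos'])*1000).round(1),'w',round(s['grip_width'],3),'F',s['ft_force'].round(1))
E
python3 -m creep '[[[100,0,0,0,-7.1],[100,0,0,0,-7.1],[100,0,0,0,-7.1],[100,0,0,0,-7.1],[100,0,0,0,-7.1],[100,0,0,0,-7.1],[100,0,0,0,-7.1],[100,0,0,0,-7.1]]]'
python3 -m creep '[[[100,0,0,0,-6.7],[100,0,-40,0,0],[100,0,-40,0,0],[100,0,-40,0,0],[100,0,-40,0,0],[100,0,-20,0,0],[100,0,0,0,0],[100,0,0,0,0]]]'
python3 to.py 0.458 0.28 0.29
```

```text
time: 0.82
eef_pos: [0.3013, -0.6039, 0.2918]
orientation: [3.141, 0.001, -1.681]
ft_force: [0.2, 0.7, 0.0]
grip_width: 0.998
grip_force: 0.0
time: 1.48
eef_pos: [0.4826, -0.6033, 0.2905]
orientation: [3.14, 0.001, -1.569]
ft_force: [-0.3, -0.2, 0.2]
grip_width: 0.999
grip_force: 0.0
t 1.48 pos [ 0.4826 -0.6033  0.2905] yaw [ 1.7991e+02  8.0000e-02 -8.9880e+01] shift [-883.3   22.8    1.8] w 0.999 F [-0.3 -0.2  0.2]
```

```bash

python3 -m creep '[[[100,-41,0,0,0],[100,-41,0,0,0],[100,-41,0,0,0],[100,-41,0,0,0],[100,-41,0,0,0],[100,-41,0,0,0],[100,-41,0,0,0],[100,-41,0,0,0]]]' >/dev/null
python3 -m creep '[[[100,-41,0,0,0],[100,-41,0,0,0],[100,-41,0,0,0],[100,-41,0,0,0],[100,-41,0,0,0],[100,-41,0,0,0],[100,-41,0,0,0],[100,-41,0,0,0]]]' >/dev/null
python3 -m creep '[[[100,-41,6,0,0],[100,-41,6,0,0],[100,-41,6,0,0],[100,-41,4,0,0],[100,-41,0,0,0],[100,-21,0,0,0],[100,0,0,0,0],[100,0,0,0,0]]]' >/dev/null
python3 to.py 0.458 0.28 0.29
python3 - <<'E'
from h import *
im,p=snap('wrist','w1'); R=cv2.Rodrigues(p['rvec'])[0]; print(-R.T@p['tvec'],R[2],p['fovy'])
E
```

```text
t 3.48 pos [0.4587 0.2781 0.2919] yaw [ 1.7998e+02 -2.0000e-02 -8.9930e+01] shift [-1.9  0.7  1.9] w 1.001 F [-0.1 -0.3 -0.4]
[0.45874413 0.20797953 0.3840124 ] [-7.02346774e-04  2.58430432e-01 -9.66029616e-01] 65.70646984690485
```

View pics/w1.png

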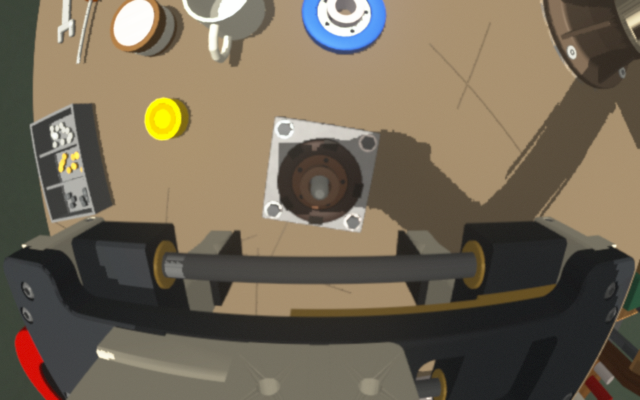

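The wrist view shows the plate's bolts at (285,129), (368,143), (353,222) and (273,210), with the boss at about (319,185) and the axle end at about (319,186). I'll cast these.

```bash
python3 - <<'E'
from h import *
p=ctrl.camera_params('wrist')
b=np.array([cast(p,u,v,.017,1) for u,v in((285,129),(368,143),(353,222),(273,210))]); print(b.round(3),b.mean(0).round(4))
for q in((319,175,.1),(319,186,.1),(319,183,.068)): print(q,cast(p,*q,1).round(4))
im=cv2.imread('pics/w1.png'); cv2.imwrite('pics/c2.png',cv2.resize(im[130:240,260:390],None,fx=5,fy=5,interpolation=2))
hsv=cv2.cvtColor(im,cv2.COLOR_BGR2HSV)
m=cv2.inRange(hsv,(25,150,100),(35,255,255)); m[:,:100]=0;m[:,200:]=0
c=max(cv2.findContours(m,0,1)[0],key=cv2.contourArea); (u,v),r=cv2.minEnclosingCircle(c); print('cap',u,v,r,cast(p,u,v,.026,1))
E
```

```text
[[0.498 0.219 0.017]
 [0.4   0.236 0.017]
 [0.416 0.335 0.017]
 [0.516 0.319 0.017]] [0.4573 0.2769 0.017 ]
(319, 175, 0.1) [0.4584 0.2594 0.1   ]
(319, 186, 0.1) [0.4584 0.2699 0.1   ]
(319, 183, 0.068) [0.4583 0.2737 0.068 ]
cap 162.98974609375 118.53417205810547 21.55795669555664 [0.65254304 0.19811514 0.026     ]
```

View pics/c2.png

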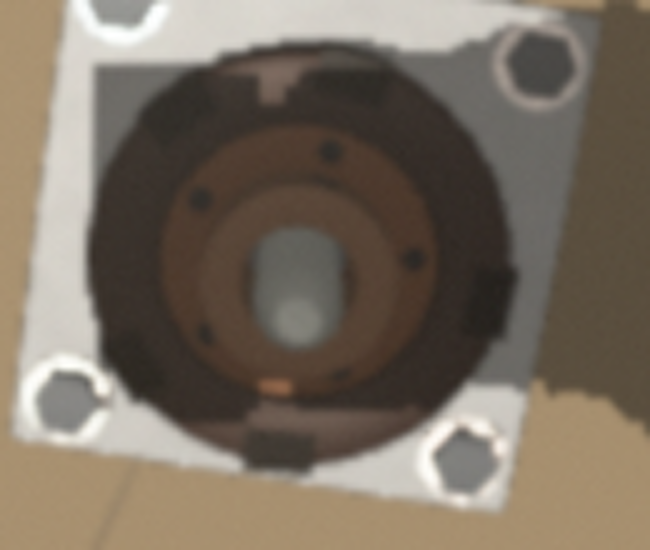

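The axle end is at (319.6,194.4), which casts to about (0.458,0.278). The tool is already over it, so I'll go down and grip the boss.

```bash

python3 -m creep '[[[100,1,1,40,0],[100,0,0,40,0],[100,0,0,40,0],[100,0,0,30,0],[100,0,0,15,0],[100,0,0,9,0],[100,0,0,0,0],[100,0,0,0,0]]]' 40
python3 to.py 0.4575 0.277 0.118
python3 -m creep '[[[20,0,0,0,0],[20,0,0,0,0],[20,0,0,0,0],[20,0,0,0,0],[20,0,0,0,0],[20,0,0,0,0],[20,0,0,0,0],[20,0,0,0,0]]]' 40
```

```text
time: 4.2
eef_pos: [0.4585, 0.2761, 0.1187]
orientation: [-3.141, 0.0, -1.572]
ft_force: [0.1, -0.2, 0.4]
grip_width: 1.001
grip_force: 0.0
t 4.2 pos [0.4585 0.2761 0.1187] yaw [-1.7997e+02  1.0000e-02 -9.0050e+01] shift [-0.9  1.   0.7] w 1.001 F [ 0.1 -0.2  0.4]
time: 4.87
eef_pos: [0.4581, 0.2771, 0.1182]
orientation: [-3.141, 0.0, -1.57]
ft_force: [-0.6, -0.4, 1.5]
grip_width: 0.462
grip_force: 40.1
```

```bash

python3 -m creep '[[[20,0,0,-15,0],[20,0,0,-30,0],[20,0,0,-30,0],[20,0,0,-35,0],[20,0,0,-35,0],[20,20,0,0,0],[20,40,0,0,0],[20,40,0,0,0]]]'
python3 -m creep '[[[20,40,0,0,0],[20,40,0,0,0],[20,40,0,0,0],[20,40,0,0,0],[20,40,0,0,0],[20,40,0,0,0],[20,40,0,0,0],[20,40,0,0,0]]]'
python3 -m creep '[[[20,40,0,0,0],[20,40,0,0,0],[20,40,0,0,0],[20,20,0,0,0],[20,10,0,0,0],[20,0,0,0,0],[20,0,0,0,0]]]'
python3 to.py 0.449 -0.298 0.105
python3 - <<'E'
from h import *
snap('side','s1');snap('top','t1')
E
```

```text
time: 5.53
eef_pos: [0.4575, 0.1766, 0.263]
orientation: [3.141, 0.0, -1.569]
ft_force: [1.3, -0.8, -3.9]
grip_width: 0.465
grip_force: 40.0
time: 6.2
eef_pos: [0.4572, -0.1447, 0.2628]
orientation: [3.141, 0.0, -1.57]
ft_force: [1.3, 1.3, -2.5]
grip_width: 0.465
grip_force: 40.0
time: 6.78
eef_pos: [0.4577, -0.2928, 0.2623]
orientation: [3.14, 0.001, -1.572]
ft_force: [-0.4, -0.3, -3.6]
grip_width: 0.463
grip_force: 40.0
t 6.78 pos [ 0.4577 -0.2928  0.2623] yaw [ 1.7991e+02  5.0000e-02 -9.0070e+01] shift [  5.3   8.5 157.3] w 0.463 F [-0.4 -0.3 -3.6]
```

View pics/t1.png

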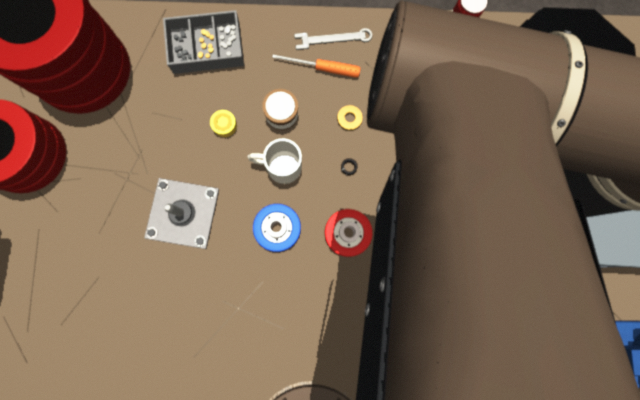

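The axle is bare at (180,211) and nothing else was disturbed. Now I'll lower the old wheel into the bin.

```bash

python3 -m creep '[[[20,5,8,20,0],[20,0,0,35,0],[20,0,0,35,0],[20,0,0,35,0],[20,0,0,20,0],[20,0,0,12,0],[20,0,0,0,0],[20,0,0,0,0]]]'
python3 -m creep '[[[75,0,0,0,0],[75,0,0,0,0],[75,0,0,0,0],[75,0,0,0,0],[75,0,0,-20,0],[75,0,0,-40,0],[75,0,0,-40,0],[75,0,0,-40,0]]]'
python3 to.py 0.42 -0.07 0.25
```

```text
time: 7.55
eef_pos: [0.4505, -0.297, 0.1062]
orientation: [3.141, 0.0, -1.569]
ft_force: [-0.1, -0.4, -3.2]
grip_width: 0.462
grip_force: 40.0
time: 8.22
eef_pos: [0.4498, -0.298, 0.2484]
orientation: [-3.142, -0.0, -1.571]
ft_force: [1.3, -0.3, 0.5]
grip_width: 0.748
grip_force: 0.0
t 8.22 pos [ 0.4498 -0.298   0.2484] yaw [-1.800e+02 -1.000e-02 -8.999e+01] shift [-228.    29.8   -1.6] w 0.748 F [ 1.3 -0.3  0.5]
```

```bash

python3 -m creep '[[[75,-40,6,0,0],[75,-40,6,0,0],[75,-40,6,0,0],[75,-40,6,0,0],[75,-40,6,0,0],[75,-28,0,0,0],[75,0,0,0,0],[75,0,0,0,0]]]' >/dev/null
python3 to.py 0.42 -0.07 0.25
python3 - <<'E'
from h import *
im,p=snap('wrist','w2'); im=im[:,:,::-1].copy(); hsv=cv2.cvtColor(im,cv2.COLOR_BGR2HSV)
m=cv2.inRange(hsv,(0,180,60),(6,255,255))|cv2.inRange(hsv,(174,180,60),(180,255,255))
for c in cv2.findContours(m,0,1)[0]:
    if cv2.contourArea(c)>800: 
        e=cv2.fitEllipse(c); (u,v),r=cv2.minEnclosingCircle(c); print(e,u,v,r,cast(p,u,v,.026,1).round(4),cast(p,*e[0],.026,1).round(4))
cv2.imwrite('pics/c3.png',cv2.resize(im[120:280,200:440],None,fx=3,fy=3,interpolation=2))
E
```

```text
t 8.88 pos [ 0.4203 -0.0687  0.2471] yaw [-1.7987e+02  3.0000e-02 -8.9780e+01] shift [ 1.3  0.3 -2.9] w 0.753 F [-0.4  0.2 -0.2]
((318.7762451171875, 180.076904296875), (91.56558990478516, 92.33319854736328), 90.91783905029297) 318.6973571777344 180.4605255126953 46.762245178222656 [ 0.4208 -0.0753  0.026 ] [ 0.4208 -0.0757  0.026 ]
```

View pics/c3.png

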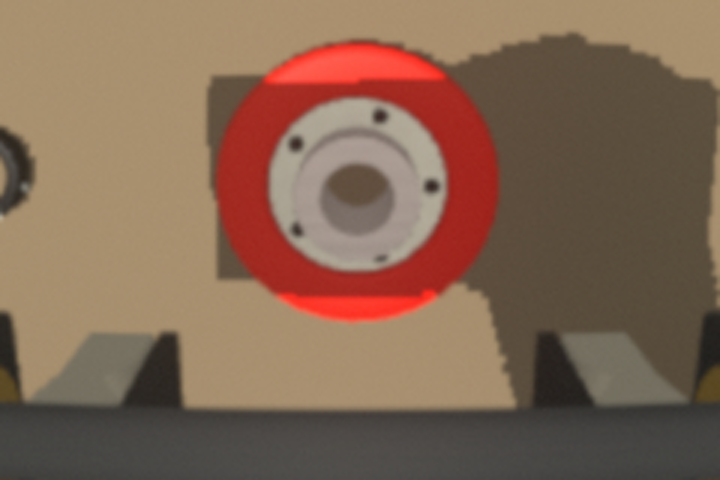

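The boss top is centred at crop (357,199), i.e. full-image (319,186.3), with the tyre centre at (319,180).

```bash
python3 - <<'E'
from h import *
p=ctrl.camera_params('wrist'); print(cast(p,319,186.3,.044,1))
E
python3 to.py 0.4205 -0.0735 0.094
```

```text
[ 0.42034568 -0.0740772   0.044     ]
t 8.93 pos [ 0.4203 -0.0695  0.2468] yaw [-1.7991e+02  2.0000e-02 -8.9870e+01] shift [4.000e+00 1.000e-01 1.528e+02] w 0.75 F [0.3 0.2 0.8]
```

```bash

python3 -m creep '[[[75,4,0,20,0],[75,0,0,40,0],[75,0,0,40,0],[75,0,0,30,0],[75,0,0,15,0],[75,0,0,7,0],[75,0,0,0,0],[75,0,0,0,0]]]' 40
python3 to.py 0.4205 -0.0735 0.095
python3 -m creep '[[[20,0,0,0,0],[20,0,0,0,0],[20,0,0,0,0],[20,0,0,0,0],[20,0,0,0,0],[20,0,0,0,0],[20,0,0,0,0]]]' 40
python3 -m creep '[[[20,0,0,-15,0],[20,0,0,-30,0],[20,0,0,-35,0],[20,0,0,-35,0],[20,0,0,-25,0],[20,0,0,0,0],[20,0,0,0,0]]]'
python3 to.py 0.4575 0.277 0.235
```

```text
time: 9.6
eef_pos: [0.4205, -0.0748, 0.0943]
orientation: [3.141, -0.0, -1.572]
ft_force: [0.1, 0.3, 0.0]
grip_width: 0.748
grip_force: 0.0
t 9.6 pos [ 0.4205 -0.0748  0.0943] yaw [ 1.7998e+02 -2.0000e-02 -9.0060e+01] shift [-1.3  0.  -0.7] w 0.748 F [0.1 0.3 0. ]
time: 10.18
eef_pos: [0.4206, -0.0739, 0.0946]
orientation: [-3.141, 0.0, -1.57]
ft_force: [-0.2, -0.8, 6.4]
grip_width: 0.458
grip_force: 40.0
time: 10.77
eef_pos: [0.4202, -0.0737, 0.2348]
orientation: [-3.139, 0.001, -1.571]
ft_force: [-0.4, -1.1, -5.1]
grip_width: 0.464
grip_force: 40.0
t 10.77 pos [ 0.4202 -0.0737  0.2348] yaw [-1.7987e+02  8.0000e-02 -9.0000e+01] shift [-350.7  -37.3    0.4] w 0.464 F [-0.4 -1.1 -5.1]
```

```bash

python3 -m creep '[[[20,-40,-5,0,0],[20,-40,-5,0,0],[20,-40,-5,0,0],[20,-40,-5,0,0],[20,-40,-5,0,0],[20,-40,-5,0,0],[20,-40,-5,0,0],[20,-40,-2,0,0]]]' >/dev/null
python3 -m creep '[[[20,-21,0,0,0],[20,-10,0,0,0],[20,0,0,0,0],[20,0,0,0,0]]]' >/dev/null
python3 to.py 0.4575 0.277 0.235
python3 - <<'E'
from h import *
im,p=snap('wrist','w3'); im=im[:,:,::-1].copy(); snap('side','s3')
cv2.imwrite('pics/c4.png',np.vstack([im[60:330],cv2.imread('pics/s3.png')[100:390]]))
E
```

```text
t 11.77 pos [0.4561 0.2764 0.232 ] yaw [ 1.7983e+02 -1.7000e-01 -8.9950e+01] shift [-0.6 -1.4 -3. ] w 0.463 F [ 0.3 -1.  -4.5]
```

View pics/c4.png

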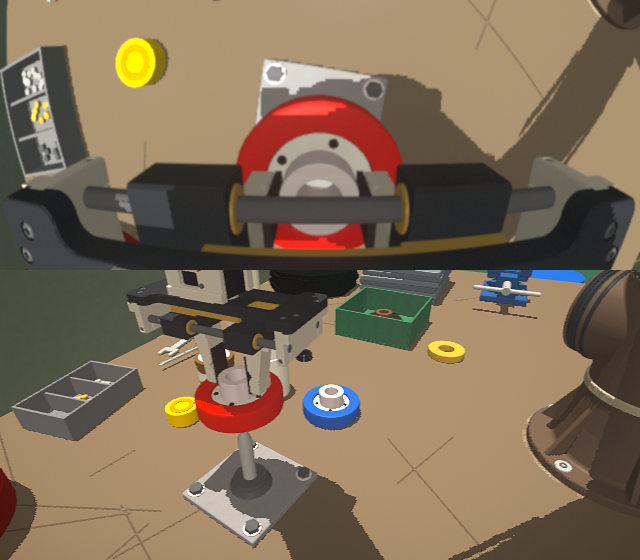

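The red wheel hangs level right over the axle in the side view (wheel (239,400), tip (243,435)), and the old wheel is in the bin. Lowering with force checks.

```bash

python3 -m creep '[[[20,-0.5,-1.5,20,0],[20,0,0,15,0],[20,0,0,10,0],[20,0,0,10,0],[20,0,0,5,0],[20,0,0,0,0]]]'
python3 -m creep '[[[20,0,0,8,0],[20,0,0,8,0],[20,0,0,8,0],[20,0,0,8,0],[20,0,0,8,0],[20,0,0,0,0],[20,0,0,0,0]]]'
python3 to.py 0.4575 0.277 0.119
```

```text
time: 12.37
eef_pos: [0.4583, 0.2768, 0.1732]
orientation: [3.14, -0.001, -1.571]
ft_force: [-0.3, 0.1, -3.0]
grip_width: 0.46
grip_force: 40.0
time: 12.95
eef_pos: [0.4584, 0.2773, 0.1335]
orientation: [3.141, -0.001, -1.57]
ft_force: [-0.2, -0.4, -3.1]
grip_width: 0.463
grip_force: 40.0
t 12.95 pos [0.4584 0.2773 0.1335] yaw [ 1.7995e+02 -7.0000e-02 -8.9980e+01] shift [ 0.3  0.9 14.5] w 0.463 F [-0.2 -0.4 -3.1]
```

No contact. Seating, releasing and backing off.

```bash

python3 -m creep '[[[20,0,0,7,0],[20,0,0,4,0],[20,0,0,2.5,0],[20,0,0,1.5,0],[20,0,0,0,0],[20,0,0,0,0]]]'
python3 -m creep '[[[75,0,0,0,0],[75,0,0,0,0],[75,0,0,0,0],[75,0,0,0,0],[75,0,0,-20,0],[75,0,0,-40,0],[75,0,0,-40,0],[75,0,0,-40,0]]]'
python3 to.py 0.675 -0.075 0.25
```

```text
time: 13.45
eef_pos: [0.4587, 0.2776, 0.1192]
orientation: [-3.141, 0.0, -1.57]
ft_force: [0.3, 0.2, -4.0]
grip_width: 0.461
grip_force: 40.0
time: 14.12
eef_pos: [0.4584, 0.2772, 0.261]
orientation: [3.141, -0.001, -1.57]
ft_force: [0.6, 0.7, 0.2]
grip_width: 0.752
grip_force: 0.0
t 14.12 pos [0.4584 0.2772 0.261 ] yaw [ 1.7999e+02 -3.0000e-02 -8.9980e+01] shift [ 352.3 -216.5   11.1] w 0.752 F [0.6 0.7 0.2]
```

```bash

python3 - <<'E'
from h import *
im,p=snap('wrist','w4')
E
python3 -m creep '[[[80,40,-25,0,0],[80,40,-25,0,0],[80,40,-25,0,0],[80,40,-25,0,0],[80,40,-25,0,0],[80,40,-25,0,0],[80,40,-25,0,0],[80,40,-25,0,0]]]' >/dev/null
python3 -m creep '[[[80,32,-16,11,0],[80,0,0,0,0],[80,0,0,0,0]]]' >/dev/null
python3 to.py 0.675 -0.075 0.25
python3 - <<'E'
from h import *
im,p=snap('wrist','w5'); im=im[:,:,::-1].copy(); hsv=cv2.cvtColor(im,cv2.COLOR_BGR2HSV)
m=cv2.inRange(hsv,(18,90,90),(27,220,255)); m[:,:200]=0;m[260:]=0
for c in cv2.findContours(m,0,1)[0]:
    if cv2.contourArea(c)>300: (u,v),r=cv2.minEnclosingCircle(c); print(u,v,r,cast(p,u,v,.012,1).round(4))
cv2.imwrite('pics/c5.png',np.hstack([cv2.imread('pics/w4.png')[110:290,180:440],im[80:260,180:440]]))
E
```

```text
t 15.08 pos [ 0.6514 -0.0393  0.2467] yaw [ 1.7988e+02 -2.0000e-02 -9.0190e+01] shift [ 35.7 -23.7  -3.3] w 0.8 F [ 0.1 -0.6 -1. ]
316.0 135.46153259277344 70.79544830322266 [ 0.6535 -0.0917  0.012 ]
584.725830078125 60.17741775512695 29.497661590576172 [ 0.2792 -0.2213  0.012 ]
310.9200439453125 25.259593963623047 39.57819366455078 [ 0.6583 -0.2111  0.012 ]
```

View pics/c5.png

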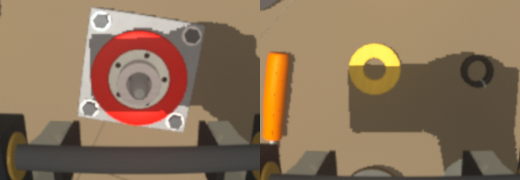

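The red wheel is seated around the axle. The spacer is at full-image (295,149) and the collar at (397,150). The mask was too loose, so I'll cast these by hand and move over the spacer.

```bash

python3 - <<'E'
from h import *
p=ctrl.camera_params('wrist'); print(cast(p,295,149,.012,1),cast(p,397,150,.014,1))
E
python3 -m creep '[[[80,20,-12,0,0],[80,15,-12,0,0],[80,0,0,0,0],[80,0,0,0,0]]]' >/dev/null
python3 to.py 0.675 -0.075 0.25
python3 - <<'E'
from h import *
im,p=snap('wrist','w6'); im=im[:,:,::-1].copy(); hsv=cv2.cvtColor(im,cv2.COLOR_BGR2HSV)
m=cv2.inRange(hsv,(20,150,60),(27,255,255)); m[:,:200]=0;m[260:]=0
for c in cv2.findContours(m,0,1)[0]:
    if cv2.contourArea(c)>300: (u,v),r=cv2.minEnclosingCircle(c); print(u,v,r,cast(p,u,v,.012,1).round(4))
for q in((300,180),(318,198),(240,180)): print(hsv[q[1],q[0]])
cv2.imwrite('pics/c6.png',cv2.resize(im[100:280,180:460],None,fx=2.5,fy=2.5))
E
```

```text
[ 0.67598692 -0.07607869  0.012     ] [ 0.56673369 -0.07590631  0.014     ]
t 15.47 pos [ 0.6754 -0.0713  0.2485] yaw [-1.7997e+02  1.0000e-02 -8.9970e+01] shift [ 3.7  0.4 -1.5] w 0.803 F [-0.2 -0.3  0.8]
317.3856201171875 177.10516357421875 25.138324737548828 [ 0.6769 -0.0786  0.012 ]
595.0 86.5 26.96767234802246 [ 0.2801 -0.2208  0.012 ]
335.1021728515625 52.93830490112305 37.768348693847656 [ 0.6582 -0.2123  0.012 ]
[ 21 172 150]
[ 21 174 155]
[ 17  89 171]
```

View pics/c6.png

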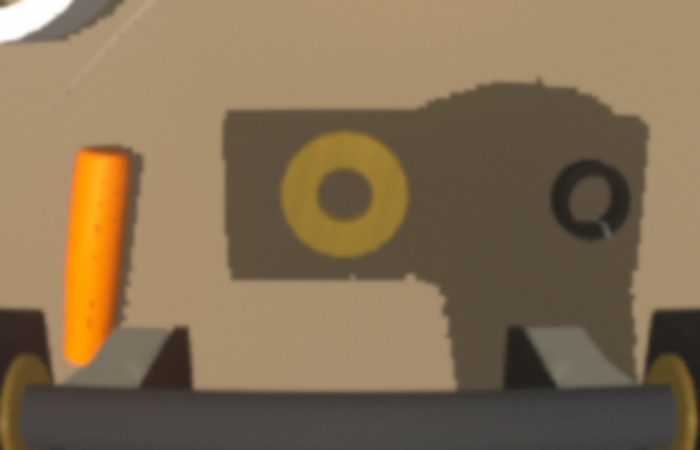

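The spacer is centred at full-image (317.5,177.5), i.e. (0.6767,-0.078), and the collar is at (416,180). Descend and grip.

```bash

python3 -c "
from h import *
print(cast(ctrl.camera_params('wrist'),416,180,.014,1))"
python3 -m creep '[[[80,6,-1,20,0],[80,0,0,40,0],[80,0,0,40,0],[80,0,0,40,0],[80,0,0,20,0],[80,0,0,12,0],[80,0,0,0,0],[80,0,0,0,0]]]' 40
python3 to.py 0.6765 -0.078 0.0685
```

```text
[ 0.56709741 -0.07615745  0.014     ]
time: 16.18
eef_pos: [0.6768, -0.0772, 0.0771]
orientation: [-3.141, -0.0, -1.569]
ft_force: [0.1, 0.7, 0.9]
grip_width: 0.798
grip_force: 0.0
t 16.18 pos [ 0.6768 -0.0772  0.0771] yaw [-1.7996e+02 -2.0000e-02 -8.9900e+01] shift [0.8 0.3 8.6] w 0.798 F [0.1 0.7 0.9]
```

```bash

python3 -m creep '[[[80,0.5,0,6,0],[80,0,0,3,0],[50,0,0,0,0],[50,0,0,0,0],[50,0,0,0,0],[50,0,0,0,0],[50,0,0,0,0],[50,0,0,0,0]]]' 40
python3 to.py 0.6765 -0.078 0.0685
python3 -m creep '[[[50,0,0,-15,0],[50,0,0,-30,0],[50,0,0,-40,0],[50,0,0,-40,0],[50,0,0,-40,0],[50,0,0,-15,0],[50,0,0,0,0],[50,0,0,0,0]]]'
python3 to.py 0.458 0.277 0.248
```

```text
time: 16.85
eef_pos: [0.6767, -0.0786, 0.0679]
orientation: [-3.141, -0.0, -1.57]
ft_force: [-1.3, 0.3, 6.0]
grip_width: 0.625
grip_force: 40.0
t 16.85 pos [ 0.6767 -0.0786  0.0679] yaw [-179.94   -0.    -89.98] shift [-0.6  0.2 -0.6] w 0.625 F [-1.3  0.3  6. ]
time: 17.52
eef_pos: [0.6762, -0.0784, 0.2475]
orientation: [-3.141, 0.001, -1.571]
ft_force: [-0.1, -0.2, -3.6]
grip_width: 0.628
grip_force: 40.0
t 17.52 pos [ 0.6762 -0.0784  0.2475] yaw [-1.7994e+02  5.0000e-02 -9.0000e+01] shift [-355.4  218.2   -0.4] w 0.628 F [-0.1 -0.2 -3.6]
```

```bash

python3 -m creep '[[[50,-20,12,0,0],[50,-32,20,0,0],[50,-32,20,0,0],[50,-32,20,0,0],[50,-32,20,0,0],[50,-32,20,0,0],[50,-32,20,0,0],[50,-32,20,0,0]]]' >/dev/null
python3 -m creep '[[[50,-32,20,0,0],[50,-32,20,0,0],[50,-32,20,0,0],[50,-16,6,0,0],[50,0,0,0,0],[50,0,0,0,0]]]' >/dev/null
python3 to.py 0.458 0.277 0.175
python3 - <<'E'
from h import *
im,p=snap('wrist','w7')
E
```

```text
t 18.68 pos [0.4569 0.2777 0.245 ] yaw [ 1.7984e+02 -1.5000e-01 -8.9860e+01] shift [ 0.5 -1.3 70. ] w 0.628 F [ 0.1 -0.7 -3. ]
```

View pics/w7.png

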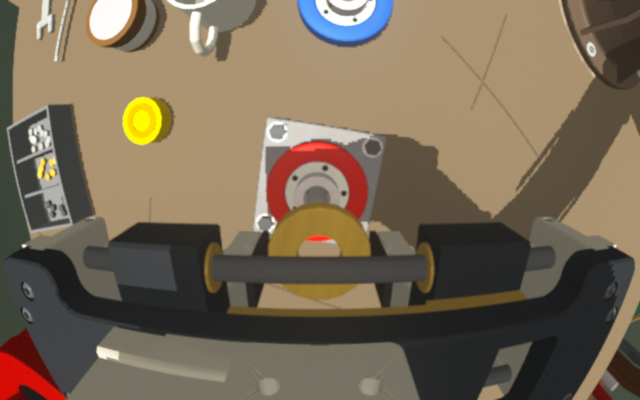

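The spacer is held level at (320,252), lined up with the axle at (318,205). Lowering it.

```bash

python3 -m creep '[[[50,0.5,-1,20,0],[50,0,0,25,0],[50,0,0,15,0],[50,0,0,10,0],[50,0,0,8,0],[50,0,0,8,0],[50,0,0,0,0]]]'
python3 -m creep '[[[50,0,0,7,0],[50,0,0,5,0],[50,0,0,4,0],[50,0,0,2,0],[50,0,0,0,0],[50,0,0,0,0]]]'
python3 to.py 0.458 0.277 0.1365
```

```text
time: 19.32
eef_pos: [0.4591, 0.2761, 0.1598]
orientation: [3.14, -0.001, -1.571]
ft_force: [-0.7, -1.2, -1.4]
grip_width: 0.627
grip_force: 40.0
time: 19.82
eef_pos: [0.4593, 0.277, 0.1433]
orientation: [-3.141, 0.0, -1.57]
ft_force: [-0.0, 0.7, -2.2]
grip_width: 0.627
grip_force: 40.0
t 19.82 pos [0.4593 0.277  0.1433] yaw [-179.99    0.    -89.97] shift [-0.   1.3  6.8] w 0.627 F [-0.   0.7 -2.2]
```

```bash

python3 -m creep '[[[50,0,1,4,0],[50,0,0,2,0],[50,0,0,0.5,0],[50,0,0,0,0],[50,0,0,0,0]]]'
python3 -m creep '[[[75,0,0,0,0],[75,0,0,0,0],[75,0,0,0,0],[75,0,0,0,0],[75,0,0,-20,0],[75,0,0,-40,0],[75,0,0,-40,0],[75,0,0,-15,0]]]'
python3 - <<'E'
from h import *
im,p=snap('wrist','w8'); im=im[:,:,::-1]; snap('side','s8')
cv2.imwrite('pics/c8.png',np.hstack([cv2.resize(im[110:290,220:420],None,fx=2,fy=2),cv2.resize(cv2.imread('pics/s8.png')[230:380,170:330],(384,360))]))
E
python3 to.py 0.567 -0.0755 0.25
```

```text
time: 20.23
eef_pos: [0.4583, 0.2769, 0.1367]
orientation: [-3.142, 0.0, -1.57]
ft_force: [0.3, 0.2, -2.2]
grip_width: 0.625
grip_force: 40.0
time: 20.9
eef_pos: [0.4599, 0.278, 0.2574]
orientation: [-3.136, 0.004, -1.569]
ft_force: [1.6, 0.8, 0.7]
grip_width: 0.752
grip_force: 0.0
t 21.0 pos [0.4596 0.2781 0.2559] yaw [-179.69    0.31  -89.95] shift [ 353.7 -107.1    4.6] w 0.751 F [ 0.2  0.  -0.7]
```

View pics/c8.png

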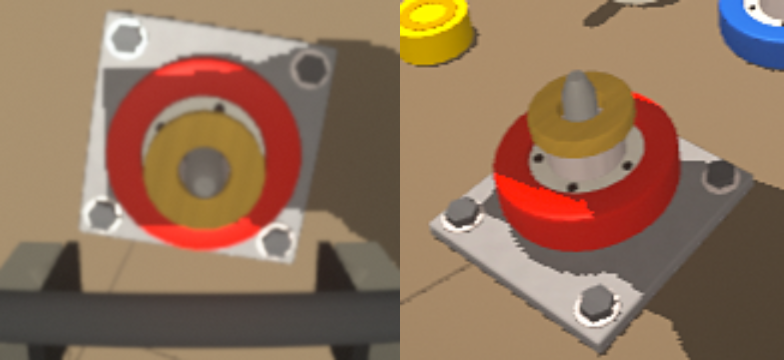

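The spacer sits flat on the boss, centred on the axle: spacer (204,170), axle (204,172) in the crop. Now the collar.

```bash

python3 -m creep '[[[60,20,-6,0,0],[60,37,-11.5,0,0],[60,37,-11.5,0,0],[60,37,-11.5,0,0],[60,37,-11.5,0,0],[60,37,-11.5,0,0],[60,37,-11.5,0,0],[60,37,-11.5,0,0]]]' >/dev/null
python3 -m creep '[[[60,37,-11.5,0,0],[60,25,-9,0,0],[60,13,0,0,0],[60,0,0,0,0],[60,0,0,0,0]]]' >/dev/null
python3 to.py 0.567 -0.0755 0.07
python3 - <<'E'
from h import *
im,p=snap('wrist','w9'); im=im[:,:,::-1].copy()
g=im.max(2); m=(g<60).astype(np.uint8)*255; m[225:]=0
for c in cv2.findContours(m,0,1)[0]:
    if 150<cv2.contourArea(c)<3000: (u,v),r=cv2.minEnclosingCircle(c); print(u,v,r,cast(p,u,v,.014,1).round(4))
E
```

```text
t 22.08 pos [ 0.5648 -0.0775  0.2509] yaw [179.93   0.   -90.09] shift [ -2.   -2.4 180.9] w 0.601 F [ 0.9 -0.3  0.3]
626.0 216.78125 14.869879722595215 [ 0.0288 -0.0268  0.014 ]
637.5 203.5 13.58317756652832 [-0.0062 -0.0505  0.014 ]
318.20660400390625 183.77139282226562 16.09416961669922 [ 0.5651 -0.0774  0.014 ]
413.5 13.0 35.00366973876953 [ 0.4601 -0.2708  0.014 ]
```

The collar is right underneath at (318,184), i.e. (0.565,-0.077). Descend.

```bash

python3 -m creep '[[[60,0,0,20,0],[60,0,0,40,0],[60,0,0,40,0],[60,0,0,40,0],[60,0,0,20,0],[60,0,0,12,0],[60,0,0,5,0],[60,0,0,0,0]]]' 30
python3 -m creep '[[[60,0,0,4.5,0],[60,0,0,0,0],[25,0,0,0,0],[25,0,0,0,0],[25,0,0,0,0],[25,0,0,0,0],[25,0,0,0,0],[25,0,0,0,0]]]' 30
python3 to.py 0.565 -0.0775 0.0685
python3 -m creep '[[[25,0,0,-15,0],[25,0,0,-30,0],[25,0,0,-40,0],[25,0,0,-40,0],[25,0,0,-40,0],[25,0,0,-15,0],[25,0,0,0,0],[25,0,0,0,0]]]'
python3 to.py 0.4585 0.277 0.248
```

```text
time: 22.8
eef_pos: [0.5647, -0.076, 0.0736]
orientation: [3.139, -0.0, -1.569]
ft_force: [0.5, -0.7, -1.2]
grip_width: 0.596
grip_force: 0.0
time: 23.47
eef_pos: [0.5657, -0.077, 0.0709]
orientation: [-3.141, 0.0, -1.57]
ft_force: [-1.8, 1.2, 7.0]
grip_width: 0.402
grip_force: 30.0
t 23.47 pos [ 0.5657 -0.077   0.0709] yaw [-1.7994e+02  1.0000e-02 -8.9980e+01] shift [0.5 0.7 2.4] w 0.402 F [-1.8  1.2  7. ]
time: 24.13
eef_pos: [0.5654, -0.077, 0.2512]
orientation: [-3.139, 0.001, -1.571]
ft_force: [-1.1, 0.2, -0.6]
grip_width: 0.396
grip_force: 30.0
t 24.13 pos [ 0.5654 -0.077   0.2512] yaw [-1.7987e+02  5.0000e-02 -9.0000e+01] shift [-354.   106.9    3.2] w 0.396 F [-1.1  0.2 -0.6]
```

```bash

python3 -m creep '[[[25,-20,6,0,0],[25,-37,11.5,0,0],[25,-37,11.5,0,0],[25,-37,11.5,0,0],[25,-37,11.5,0,0],[25,-37,11.5,0,0],[25,-37,11.5,0,0],[25,-37,11.5,0,0]]]' >/dev/null
python3 -m creep '[[[25,-37,11.5,0,0],[25,-25,9,0,0],[25,-13,0,0,0],[25,0,0,0,0],[25,0,0,0,0]]]' >/dev/null
python3 to.py 0.4585 0.277 0.18
```

```text
t 25.22 pos [0.4577 0.2768 0.2486] yaw [ 1.7988e+02 -1.3000e-01 -8.9920e+01] shift [-0.4 -0.9 68.6] w 0.4 F [ 0.4 -1.1 -0.6]
```

```bash
python3 -c "
from h import *
im,p=snap('wrist','w10'); cv2.imwrite('pics/c10.png',cv2.resize(im[120:300,200:440,::-1],None,fx=2,fy=2))"
```

```text
(no output)
```

View pics/c10.png

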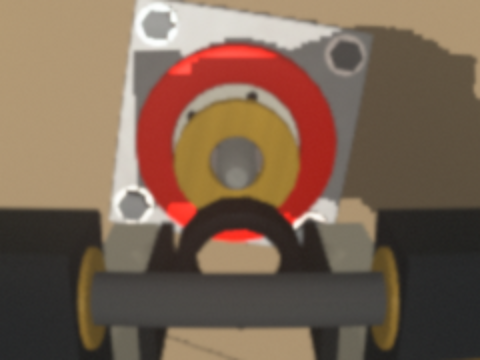

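The collar is held squarely at crop (240,250), in line with the axle (236,175). Lowering it, with the 1 mm x correction.

```bash

python3 -m creep '[[[25,0,-0.5,20,0],[25,0,0,25,0],[25,0,0,15,0],[25,0,0,8,0],[25,0,0,6,0],[25,0,0,6,0],[25,0,0,5,0],[25,0,0,0,0]]]'
python3 -m creep '[[[25,0,0,4,0],[25,0,0,2,0],[25,0,0,2,0],[25,0,0,1.5,0],[25,0,0,0,0],[25,0,0,0,0]]]'
python3 to.py 0.4585 0.277 0.15
```

```text
time: 25.93
eef_pos: [0.4587, 0.2765, 0.1647]
orientation: [3.141, -0.0, -1.571]
ft_force: [-0.6, 0.5, -0.8]
grip_width: 0.397
grip_force: 30.0
time: 26.43
eef_pos: [0.4587, 0.277, 0.1557]
orientation: [-3.142, -0.0, -1.57]
ft_force: [0.6, -0.7, -0.6]
grip_width: 0.396
grip_force: 30.0
t 26.43 pos [0.4587 0.277  0.1557] yaw [-180.     -0.    -89.97] shift [-0.   0.2  5.7] w 0.396 F [ 0.6 -0.7 -0.6]
```

```bash

python3 -m creep '[[[25,0,0,2.5,0],[25,0,0,1.5,0],[25,0,0,0.5,0],[25,0,0,0,0],[25,0,0,0,0]]]'
python3 to.py 0.4585 0.277 0.15
python3 -m creep '[[[60,0,0,0,0],[60,0,0,0,0],[60,0,0,0,0],[60,0,0,0,0],[75,0,0,-20,0],[75,0,0,-40,0],[75,0,0,-40,0],[75,0,0,0,0]]]'
python3 - <<'E'
from h import *
im,p=snap('wrist','w11'); im=im[:,:,::-1]; snap('side','s11')
cv2.imwrite('pics/c11.png',np.hstack([cv2.resize(im[110:290,220:420],None,fx=2,fy=2),cv2.resize(cv2.imread('pics/s11.png')[230:380,170:330],(384,360))]))
E
python3 to.py 0.655 0.200 0.25
```

```text
time: 26.85
eef_pos: [0.4587, 0.2769, 0.1511]
orientation: [3.142, -0.0, -1.57]
ft_force: [-0.4, 0.3, -0.7]
grip_width: 0.4
grip_force: 30.0
t 26.85 pos [0.4587 0.2769 0.1511] yaw [180.    -0.   -89.98] shift [-0.1  0.2  1.1] w 0.4 F [-0.4  0.3 -0.7]
time: 27.52
eef_pos: [0.4615, 0.279, 0.2592]
orientation: [-3.132, 0.007, -1.569]
ft_force: [0.8, 0.4, 1.8]
grip_width: 0.748
grip_force: 0.0
t 27.62 pos [0.4593 0.2775 0.2532] yaw [-179.84    0.2   -89.98] shift [  77.6 -195.7    3.5] w 0.746 F [-1.   0.4 -1.1]
```

View pics/c11.png

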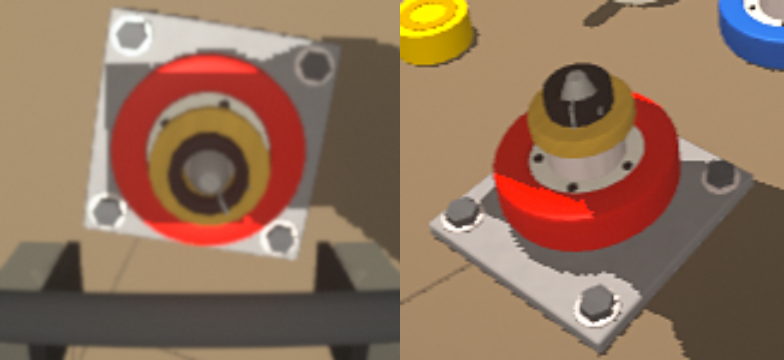

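The collar lies flat on the spacer. I've used all 14 picture views, so the cap goes by numbers only.

```bash

python3 -m creep '[[[80,10,-25,0,0],[80,15,-36,0,0],[80,15,-36,0,0],[80,15,-36,0,0],[80,13,-36,0,0],[80,10,-26,0,0],[80,0,0,0,0],[80,0,0,0,0]]]' >/dev/null
python3 to.py 0.655 0.200 0.25
python3 - <<'E'
from h import *
im,p=snap('wrist','w12'); hsv=cv2.cvtColor(im,cv2.COLOR_RGB2HSV)
m=cv2.inRange(hsv,(24,160,60),(35,255,255)); m[260:]=0
for c in cv2.findContours(m,0,1)[0]:
    if cv2.contourArea(c)>100: (u,v),r=cv2.minEnclosingCircle(c); print(u,v,r,cast(p,u,v,.026,1).round(4),cast(p,u,v,.013,1).round(4),cv2.boundingRect(c))
E
```

```text
t 28.28 pos [0.6542 0.1976 0.2483] yaw [ 1.798e+02 -1.100e-01 -9.014e+01] shift [-2.4 -0.7 -1.7] w 0.798 F [-1.   1.7 -0.6]
317.4681396484375 186.61146545410156 25.657339096069336 [0.6547 0.1972 0.026 ] [0.6547 0.2001 0.013 ] (293, 161, 50, 51)
```

```bash

python3 to.py 0.6547 0.198 0.07
python3 -m creep '[[[80,0,0,20,0],[80,0,0,40,0],[80,0,0,40,0],[80,0,0,40,0],[80,0,0,20,0],[80,0,0,11,0],[80,0,0,5,0],[80,0,0,0,0]]]' 15
python3 to.py 0.6547 0.198 0.071
python3 -m creep '[[[80,0,0,0,0],[45,0,0,0,0],[45,0,0,0,0],[45,0,0,0,0],[45,0,0,0,0],[45,0,0,0,0],[45,0,0,0,0]]]' 15
python3 to.py 0.6547 0.198 0.071
```

```text
t 28.33 pos [0.6534 0.1982 0.2489] yaw [ 1.7982e+02 -8.0000e-02 -9.0070e+01] shift [ -0.   -1.9 178.9] w 0.801 F [ 0.7  0.2 -0.7]
time: 29.0
eef_pos: [0.6533, 0.1994, 0.075]
orientation: [3.141, -0.0, -1.57]
ft_force: [-0.4, 0.0, 1.4]
grip_width: 0.801
grip_force: 0.0
t 29.0 pos [0.6533 0.1994 0.075 ] yaw [ 1.7997e+02 -3.0000e-02 -8.9930e+01] shift [ 1.4 -1.4  4. ] w 0.801 F [-0.4  0.   1.4]
time: 29.58
eef_pos: [0.6543, 0.1992, 0.0764]
orientation: [-3.14, 0.001, -1.57]
ft_force: [-1.6, 1.2, 7.4]
grip_width: 0.605
grip_force: 15.0
t 29.58 pos [0.6543 0.1992 0.0764] yaw [-1.7991e+02  4.0000e-02 -8.9970e+01] shift [ 1.2 -0.4  5.4] w 0.605 F [-1.6  1.2  7.4]
```

```bash

python3 -m creep '[[[45,0,0,-15,0],[45,0,0,-35,0],[45,0,0,-40,0],[45,0,0,-40,0],[45,0,0,-30,0],[45,0,0,-15,0],[45,0,0,0,0],[45,0,0,0,0]]]'
python3 to.py 0.4585 0.2775 0.25
python3 -m creep '[[[45,-10,25,0,0],[45,-15,36,0,0],[45,-15,36,0,0],[45,-15,36,0,0],[45,-13,36,0,0],[45,-10,26,0,0],[45,0,0,0,0],[45,0,0,0,0]]]' >/dev/null
python3 to.py 0.4585 0.2775 0.25
python3 - <<'E'
from h import *
s=ctrl.read_state(); im,p=snap('wrist','w13'); hsv=cv2.cvtColor(im,cv2.COLOR_RGB2HSV)
m=cv2.inRange(hsv,(26,160,60),(35,255,255)); z=s['eef_pos'][2]-.075+.026
for c in cv2.findContours(m,0,1)[0]:
    if cv2.contourArea(c)>100: (u,v),r=cv2.minEnclosingCircle(c); print(u,v,r,cast(p,u,v,z,1).round(4),cv2.boundingRect(c))
E
```

```text
time: 30.25
eef_pos: [0.6539, 0.1991, 0.2513]
orientation: [-3.14, 0.002, -1.571]
ft_force: [-0.7, -0.4, -1.3]
grip_width: 0.607
grip_force: 15.0
t 30.25 pos [0.6539 0.1991 0.2513] yaw [-1.799e+02  9.000e-02 -9.000e+01] shift [-78.4 195.4   1.1] w 0.607 F [-0.7 -0.4 -1.3]
t 30.92 pos [0.4571 0.2771 0.2493] yaw [ 1.7993e+02 -6.0000e-02 -8.9840e+01] shift [-0.4 -1.4 -0.7] w 0.605 F [ 0.3 -0.3  0.2]
```

```bash

python3 - <<'E'
from h import *
s=ctrl.read_state();p=ctrl.camera_params('wrist'); z=s['eef_pos'][2]-.075+.026
im=cv2.imread('pics/w13.png'); hsv=cv2.cvtColor(im,cv2.COLOR_BGR2HSV)
m=cv2.inRange(hsv,(20,170,40),(35,255,255))
for c in cv2.findContours(m,0,1)[0]:
    if cv2.contourArea(c)>60: x,y,w,h=cv2.boundingRect(c); print((x,y,w,h),cast(p,x+w/2,y+w/2,z,1).round(4),hsv[y+h//2,x+w//2])
E
python3 to.py 0.4585 0.2775 0.17
```

```text
(279, 284, 81, 19) [0.4576 0.3173 0.2003] [ 23 255 165]
(267, 172, 105, 85) [0.4577 0.257  0.2003] [ 24 243 191]
t 30.97 pos [0.4581 0.2769 0.2493] yaw [ 1.7995e+02 -6.0000e-02 -8.9900e+01] shift [-0.7 -0.5 79.3] w 0.608 F [ 0.2 -0.5 -1.4]
```

The cap is held and centred in x (0.4577). Lowering it over the collar.

```bash

python3 -m creep '[[[45,0,-0.5,20,0],[45,0,0,25,0],[45,0,0,15,0],[45,0,0,8,0],[45,0,0,5,0],[45,0,0,5,0],[45,0,0,3,0],[45,0,0,0,0]]]'
python3 -m creep '[[[45,0,0,3,0],[45,0,0,3,0],[45,0,0,2,0],[45,0,0,1,0],[45,0,0,0,0],[45,0,0,0,0]]]'
python3 to.py 0.4585 0.2775 0.155
```

```text
time: 31.63
eef_pos: [0.4595, 0.2768, 0.169]
orientation: [3.142, -0.0, -1.571]
ft_force: [0.2, 0.3, -0.6]
grip_width: 0.607
grip_force: 15.0
time: 32.13
eef_pos: [0.4592, 0.277, 0.1603]
orientation: [-3.141, 0.0, -1.57]
ft_force: [-0.1, 0.8, 0.4]
grip_width: 0.608
grip_force: 15.0
t 32.13 pos [0.4592 0.277  0.1603] yaw [-179.99    0.    -89.97] shift [-0.5  0.7  5.3] w 0.608 F [-0.1  0.8  0.4]
```

```bash

python3 -m creep '[[[45,0,0.5,2,0],[45,0,0,1.5,0],[45,0,0,0.5,0],[45,0,0,0,0],[45,0,0,0,0]]]'
python3 -m creep '[[[45,0,0,0.5,0],[45,0,0,0.5,0],[45,0,0,0,0],[45,0,0,0,0]]]'
python3 to.py 0.4585 0.2775 0.155
```

```text
time: 32.55
eef_pos: [0.4588, 0.277, 0.1565]
orientation: [-3.141, 0.0, -1.57]
ft_force: [-1.4, -0.3, 3.7]
grip_width: 0.609
grip_force: 15.0
time: 32.88
eef_pos: [0.4588, 0.277, 0.1563]
orientation: [-3.141, 0.0, -1.57]
ft_force: [-5.2, -2.5, 13.6]
grip_width: 0.602
grip_force: 15.0
t 32.88 pos [0.4588 0.277  0.1563] yaw [-1.7996e+02  2.0000e-02 -8.9960e+01] shift [-0.5  0.3  1.3] w 0.602 F [-5.2 -2.5 13.6]
```

Firm contact at TCP z 0.156 puts the cap's rim at about 80 mm, so it's seated. Release, retreat and check.

```bash

python3 -m creep '[[[80,0,0,0,0],[80,0,0,0,0],[80,0,0,0,0],[80,0,0,0,0],[80,0,0,-20,0],[80,0,0,-40,0],[80,0,0,-40,0],[80,0,0,0,0]]]'
python3 -m creep '[[[80,0,0,0,0],[80,0,0,0,0]]]' >/dev/null
python3 - <<'E'
from h import *
im,p=snap('wrist','w14'); hsv=cv2.cvtColor(im,cv2.COLOR_RGB2HSV)
m=cv2.inRange(hsv,(24,170,40),(35,255,255)); m[270:]=0
for c in cv2.findContours(m,0,1)[0]:
    if cv2.contourArea(c)>100: e=cv2.fitEllipse(c); print(e,[cast(p,*e[0],z,1).round(4) for z in(.106,)])
im,p=snap('side','s14'); hsv=cv2.cvtColor(im,cv2.COLOR_RGB2HSV)
def proj(x): return cv2.projectPoints(np.array([x],float),p['rvec'],p['tvec'],np.array([[200/np.tan(np.radians(p['fovy'])/2),0,p['cx']],[0,200/np.tan(np.radians(p['fovy'])/2),p['cy']],[0,0,1]]),None)[0].ravel()
a=np.linspace(0,6.28,60)
def box(r,zs):
    q=np.array([proj((.4583+r*np.cos(t),.277+r*np.sin(t),z)) for z in zs for t in a]); return q.min(0).round(1),q.max(0).round(1)
print('expected cap',box(.027,(.08,.106)),'spacer+cap',box(.028,(.068,.08)))
m=cv2.inRange(hsv,(20,150,40),(35,255,255))
for c in cv2.findContours(m,0,1)[0]:
    if cv2.contourArea(c)>100: print('side',cv2.boundingRect(c),cv2.contourArea(c))
m=cv2.inRange(hsv,(0,180,60),(6,255,255)); 
for c in cv2.findContours(m,0,1)[0]:
    if cv2.contourArea(c)>300: print('red',cv2.boundingRect(c))
print('exp red',box(.05,(.024,.05)))
E
```

```text
time: 33.55
eef_pos: [0.4615, 0.279, 0.2628]
orientation: [-3.133, 0.007, -1.569]
ft_force: [0.8, 2.0, 0.9]
grip_width: 0.801
grip_force: 0.0
((318.474365234375, 204.29673767089844), (59.84926223754883, 61.70893096923828), 82.72822570800781) [array([0.4586, 0.2751, 0.106 ])]
expected cap (array([221.1, 242.5]), array([267.6, 287.3])) spacer+cap (array([223.5, 257.6]), array([269.2, 295.1]))
side (221, 244, 47, 52) 1896.0
side (428, 171, 37, 22) 616.0
red (0, 298, 16, 70)
red (209, 269, 77, 66)
exp red (array([209.4, 263.8]), array([288.2, 334.2]))
```

The side view agrees with the expected seated stack to within 1–2 px: rows 244–296 against 242–295. The old wheel was seen in the bin earlier. Handing in.

```bash
python3 -c "
from bench import ctrl
print(ctrl.finish_job())"
```

```text
the job is handed in; nothing more can be done
None
```

The wheel is changed and the job handed in at about 34 s on the robot's clock: the old wheel is in the green bin, and the red wheel, spacer, collar and cap are seated on the axle in that order. The cap's final seating was checked by measurement, not by eye, because the 14 picture views were used up.

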